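# Turn the toner carousel until the red toner faces front

### The arm

A 6-joint arm with a two-finger parallel gripper is mounted at the origin on a cart in front of the work surface, level with it; the furniture and walls round the work are solid. World frame = base frame: x ahead of the robot, y to its left, z up, the work surface at z = 0. Lengths are in m, angles in rad, forces in N, time in s.
With the tool pointing down it reaches from about 0.25 to 0.725 m from the base axis. Payload 4 kg.
Tool frame: the origin (TCP) lies between the finger pads; the fingertips stand 8 mm ahead of it and the grasp point (between the pads) lies 11 mm behind it; z points along the fingers, y is the direction in which the jaws open and shut (so a half turn about z gives the same grasp; the last joint's range is limited). The gripper opens to 85 mm and grips with 20 to 120 N. Pads are 22 mm wide; open, the fingers measure 114 mm over their backs; the gripper's body (76 mm by 85 mm) begins 54 mm behind the grasp point. The pads swing forward as they close: fully open they stand 13 mm farther back than shut.
Start: joints at [-1.327, 0.241, 0.005, 1.335, 0, 1.571], TCP at [0.121, -0.485, 0.239] pointing down, gripper open.
Joint ranges: [-2.72, 2.72], [-1.05, 1.87], [-1.09, 1.28], [-1.99, 2.15], [-1.42, 1.44], [-3.14, 3.14]. Speed limits (rad/s): [2.79, 2.79, 3.14, 3.14, 3.14, 3.14].

### API

Orientations are given as a unit quaternion [x, y, z, w].
In Python, from workcell import * gives the robot as it stands.
- The arm moves only by the tool send_rows, never from a script. Its argument "increments" is a list that holds one entry, the list of rows, each a list of 6 numbers: the shift along the tool's x, y, z in units of 50 mm (1.0 is 50 mm), then the turn, a rotation vector about the tool's x, y, z in units of 10 degrees (1.0 is 10 degrees). In form: [[[x, y, z, ax, ay, az], ...]]. A call has 1 to 8 rows; each row shifts and turns the commanded pose from where the row before left it, along the tool's axes as they then stand; what a row does not reach is not made up. A row lasts 1/8 s, in which the tool goes at most 62.5 mm and 10.7 degrees, less where a joint would pass 70% of its speed; a pose out of reach is approached as far as the arm can. A call with a number of a shift or a turn outside -1 to 1 is refused whole. A call with a gripper value outside its range is refused whole. "grip" is the closure, from 0 (fully open) to 1 (shut), set as the call begins (left out, the last holds). The fingers move at their own pace and stop on an object; the grip force is fixed at half the most. Time passes only in rows, so rows that do not move let the fingers close. It gives the time, the measured TCP pose, the force and the opening at its end, in the units of the state.
- get_obs(): the state, without advancing time (a new reading comes with each control period).
- camera(name): name is "side" or "top" or "wrist"; returns a dict with "color" (400x640x3 uint8, red, green, blue), "z_map" (400x640 float32, m along the optical axis (not along the pixel's ray), 0 where there is no reading), "intrinsics" (3x3 intrinsics, pixels), "dist" ([k1, k2, p1, p2, k3] as OpenCV has them; the pictures are not rectified), "pose" (4x4, takes a point from camera to world coordinates); the wrist camera has in their place "mount" (4x4, takes a point from camera to tool coordinates, whose origin is the TCP and whose axes are the flange's). Camera axes: x right, y down, z forward; pixel columns grow to the right and rows downward; lengths in m; the calibration is good to about 2 mm. A picture is of the moment at which its call begins: read the wrist's pose just before it.
- job_done(): hands the job in, once; it reports no verdict.
The state is a dict: "clock": time; "joint_pos": joint angles; "joint_vel": joint speeds; "tau": joint torques, N m; "eef_pos": TCP position; "tool_rot": TCP orientation; "ft_force": force on the tool from outside, world axes, zero at the start; "ft_torque": the same for the moment, N m; "grip_width": finger opening in m.
Only numpy, scipy, OpenCV 4.12 (cv2) and the standard library are available. Lean on these libraries where they do the work, as an engineer would, in place of code of your own. Each camera call takes 0.05 s, during which the arm holds its last target.

### The job

Turn the toner turntable by pushing the orange pegs on its rim until the red toner bottle stands at the front, in line with the yellow arrowhead on the foot, then let go and leave it at rest there. Only push: leave all four bottles standing in their wells without pushing or lifting them, and do not disturb the other things on the worktop.

Things in the scene. Friction and masses are not known exactly. Their poses are not given: they have to be found in the camera images.
- red_toner: the bottle to bring to the front: dark red band and dull red top part, black cap dropper bottle, 42 mm across, 106 mm tall, standing loose in one of the turntable's four wells (any of them). Origin: centre of its underside, z up; its yaw means nothing
- blue_toner: dark blue band, black cap dropper bottle, 42 mm across, 110 mm tall, standing loose in one of the turntable's four wells (any of them). Origin: centre of its underside, z up; its yaw means nothing
- yellow_toner: yellow band, black cap dropper bottle, 42 mm across, 114 mm tall, standing loose in one of the turntable's four wells (any of them). Origin: centre of its underside, z up; its yaw means nothing
- green_toner: green band, black cap dropper bottle, 42 mm across, 118 mm tall, standing loose in one of the turntable's four wells (any of them). Origin: centre of its underside, z up; its yaw means nothing
- axis (a point): point on the turntable's vertical axis of rotation, on the upper face of the disc, 34 mm above the worktop. The turntable is a grey disc, 260 mm across and 12 mm thick, that turns freely without limit in both directions and stays where it is left: about 0.1 N m of friction (1 N at a peg), a little damping. Four black wells (rings 53 mm across, 14 mm high) lie 50 mm from the axis, 90 degrees apart; the bottles' bodies fill them with about 3 mm of play
- foot: the turntable's fixed dark foot, bolted down, 196 mm across. Origin on the axis of rotation at the worktop, z up; its -x axis is the front: a flat tongue 30 mm wide and 8 mm high reaches out under the disc in that direction to 175 mm from the axis and carries a yellow arrowhead. The front points roughly to the robot's side of the worktop, up to 32 degrees off
- pointer (a point): middle of the yellow arrowhead on the foot's tongue, 155 mm from the axis, 9 mm above the worktop
- turntable (a joint): angle of the turntable, rad, 0 at the start, grows anticlockwise seen from above
- marker_black: black marker, 140 mm long, lying on the worktop right of the work, to be left alone
- marker_red: white marker with red cap, 140 mm long, lying right of the work, to be left alone
- tin_lid: loose round tin lid, 93 mm across, 7 mm high, lying on the worktop right of the turntable, to be left alone
- peg0 (a point): centre of the top of one of the four upright orange push pegs on the turntable's rim: 16 mm thick, 60 mm tall (top 94 mm above the worktop), 118 mm from the axis, each midway between two wells in angle
- peg1 (a point): centre of the top of one of the four upright orange push pegs on the turntable's rim: 16 mm thick, 60 mm tall (top 94 mm above the worktop), 118 mm from the axis, each midway between two wells in angle
- peg2 (a point): centre of the top of one of the four upright orange push pegs on the turntable's rim: 16 mm thick, 60 mm tall (top 94 mm above the worktop), 118 mm from the axis, each midway between two wells in angle
- peg3 (a point): centre of the top of one of the four upright orange push pegs on the turntable's rim: 16 mm thick, 60 mm tall (top 94 mm above the worktop), 118 mm from the axis, each midway between two wells in angle
Mind the look-alikes: they are no part of the job. Leave any turquoise look-alike of the red_toner alone.

How it is judged:
At the end, for the whole second after the job is handed in: The red toner bottle stands in front of the axis within 11 mm (about 12 degrees of turn) of the line from the axis to the yellow arrowhead; the turntable is at rest (under 0.03 rad/s); all four bottles stand upright in their wells (y of red_toner in the frame of foot between -0.011 and 0.011 m and x of red_toner in the frame of foot below -0.035 m and velocity of joint turntable between -0.03 and 0.03 rad/s and angle between each of red_toner, blue_toner, yellow_toner, green_toner's own z axis and vertical below 0.15 rad and horizontal distance between each of red_toner, blue_toner, yellow_toner, green_toner and axis below 0.06 m and height (world z) of each of red_toner, blue_toner, yellow_toner, green_toner below 0.042 m); the robot touches nothing.
It fails at once if the robot pushes or grips a toner bottle (more than 2 N) instead of turning the turntable (contact force between any of the arm, the fingers and red_toner above 2 N or contact force between any of the arm, the fingers and blue_toner above 2 N or contact force between any of the arm, the fingers and yellow_toner above 2 N or contact force between any of the arm, the fingers and green_toner above 2 N).
It fails at once if a toner bottle is lifted out of its well or tipped over (height (world z) of any of red_toner, blue_toner, yellow_toner, green_toner above 0.046 m or angle between any of red_toner, blue_toner, yellow_toner, green_toner's own z axis and vertical above 0.3 rad).
It fails at once if one of the loose things round the work (the red-capped marker, the black marker, the tin lid) is shifted by more than 3 cm (distance of any of marker_black, marker_red, tin_lid from where it was at the start of the episode above 0.03 m).
It also fails if it takes over 43 s, if anything falls off the work surface, if the arm or the gripper's body presses on something with over 40 N, if the wrist force passes 120 N, or if a joint passes its speed limit or range.

## Working session

There is one attempt and no reset: what is moved stays moved. The work goes in short steps, Python scripts to look and compute and a tool call to move; the robot and the scene stay as the last step left them, time stands still between calls to the robot, and variables do not carry over. Pictures are saved under pics/ and viewed, and the job is handed in when it is done.

Besides the shell and the picture viewer there is one more tool, called as a command line: name --argument value ..., lists and objects as JSON in quotes. send_rows: Moves the arm, as the interface text tells. Its arguments: {"type":"object","properties":{"increments":{"type":"array"},"grip":{"type":"number"}},"required":["increments"]}

```bash
mkdir -p pics; ls; python3 - <<'E'
from workcell import *
import cv2,numpy as np
print(get_obs())
for n in ["top","side"]:
    c=camera(n); cv2.imwrite(f"pics/{n}0.png",c["color"][:,:,::-1]); np.savez(f"{n}0.npz",**c)
    print(n,c["intrinsics"],c["dist"],c["pose"])
E
```

```text
pics
{'clock': 0.0, 'joint_pos': array([-1.32699915e+00,  2.41460253e-01,  3.71035952e-03,  1.33519757e+00,
       -1.33823738e-05,  1.57078811e+00]), 'joint_vel': array([ 8.22477240e-04,  5.75614494e-06, -5.59663699e-04,  5.71336702e-04,
       -2.45988029e-04,  1.30003479e-03]), 'tau': array([-2.04439953e-04, -3.72321689e+01,  2.52404344e+01,  1.69742672e-02,
        9.78353228e-05,  7.45331221e-06]), 'eef_pos': array([ 0.12054076, -0.48461199,  0.23838404]), 'tool_rot': array([ 9.92578488e-01,  1.21600939e-01, -1.37423095e-04, -1.06677523e-03]), 'ft_force': array([ 0.76893968, -0.16781835, -0.59568373]), 'ft_torque': array([-0.00872313,  0.05853158, -0.01230877]), 'grip_width': 0.08575775555584574}
top [[385.29371876   0.         316.95356804]
 [  0.         385.29371876 197.15653221]
 [  0.           0.           1.        ]] [-0.08425438  0.          0.          0.          0.        ] [[-0.02639117 -0.97973422  0.1985557   0.34642485]
 [-0.99958011  0.02824041  0.00648689 -0.06345322]
 [-0.01196272 -0.19830113 -0.98006814  1.07168367]
 [ 0.          0.          0.          1.        ]]
side [[396.5476487    0.         320.84791615]
 [  0.         396.5476487  191.42098166]
 [  0.           0.           1.        ]] [-0.08945818  0.          0.          0.          0.        ] [[-0.85373714 -0.28536507  0.43554527  0.08149887]
 [-0.52030721  0.50018044 -0.69217045  0.64054988]
 [-0.02032995 -0.81754896 -0.57550012  0.68591149]
 [ 0.          0.          0.          1.        ]]
```

View pics/top0.png

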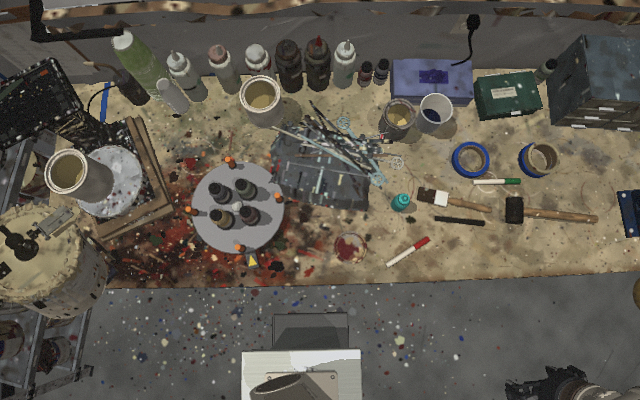

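View pics/side0.png

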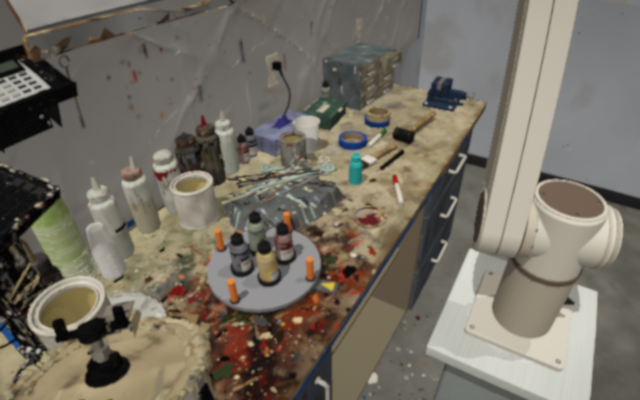

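```bash
python3 - <<'E'
import cv2
i=cv2.imread("pics/top0.png")[80:280,220:440]
cv2.imwrite("pics/top0c.png",cv2.resize(i,None,fx=3,fy=3,interpolation=cv2.INTER_CUBIC)[:600])
E
```

```text
(no output)
```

View pics/top0c.png

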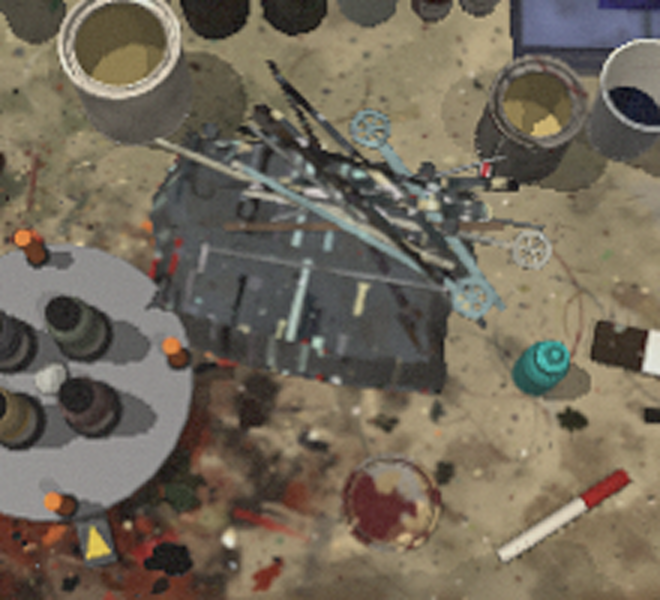

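```bash
cat > h.py <<'E'
import cv2,numpy as np
def ray(c,u,v,h):
    p=cv2.undistortPoints(np.array([[[u,v]]],float),c["intrinsics"],c["dist"])[0,0]
    T=c["pose"];d=T[:3,:3]@np.array([p[0],p[1],1]);o=T[:3,3]
    return o+d*(h-o[2])/d[2]
def proj(c,P):
    T=np.linalg.inv(c["pose"]);r,_=cv2.Rodrigues(T[:3,:3])
    return cv2.projectPoints(np.array(P,float).reshape(-1,3),r,T[:3,3],c["intrinsics"],c["dist"])[0][:,0]
E
python3 - <<'E'
import cv2
for a,(x,y,w,h) in {"top":(175,140,130,140),"side":(195,195,155,120)}.items():
    i=cv2.imread(f"pics/{a}0.png")[y:y+h,x:x+w]
    cv2.imwrite(f"pics/{a}0d.png",cv2.resize(i,None,fx=4,fy=4,interpolation=cv2.INTER_CUBIC))
E
```

```text
(no output)
```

View pics/top0d.png

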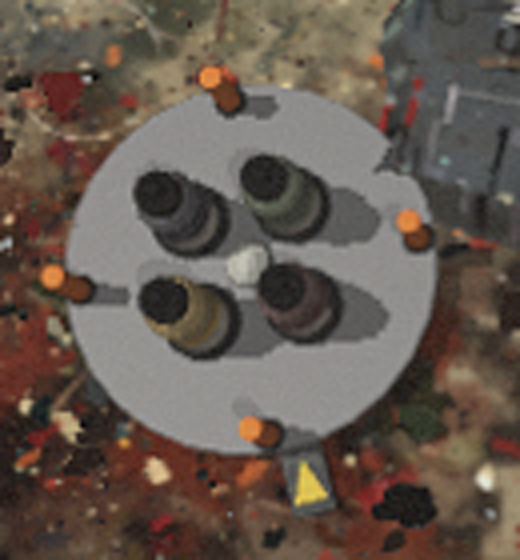

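View pics/side0d.png

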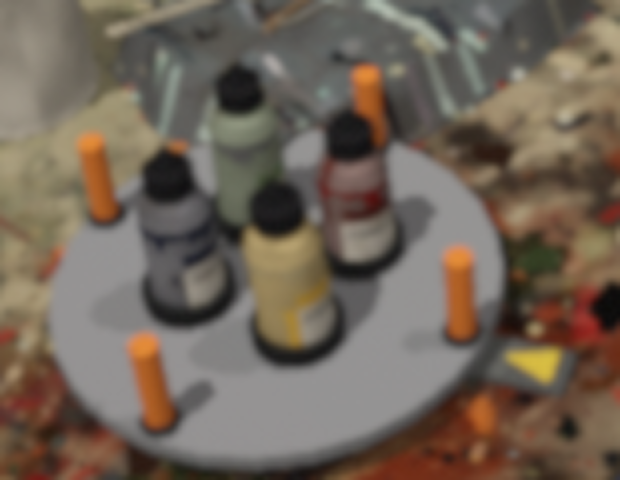

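The four bottles on the disc in the top view are green (245,188), blue (220,193), yellow (223,218) and red (250,215). The red one has the dark red band in the side view at (284,245). The turquoise look-alike at top (403,202) is off the table, so I'll leave it.

```bash
python3 - <<'E'
from h import *
c=dict(np.load("top0.npz")); s=dict(np.load("side0.npz"))
f=lambda u,v,h:ray(c,175+u/4,140+v/4,h)
g=lambda u,v,h:ray(s,195+u/4,195+v/4,h)
P=np.array([f(*p,.094) for p in [(210,77),(410,222),(252,429),(52,276)]])
Q=np.array([g(*p,.094) for p in [(92,140),(366,70),(458,253),(145,343)]])
for P in (P,Q):
    a=P.mean(0);print(P.round(4),"axis",a.round(4),np.linalg.norm(P-a,axis=1),np.degrees(np.arctan2(*(P-a)[:,1::-1].T[::1])))
    A=a
pt=f(312,485,.009);qt=g(535,362,.009);print("ptr",pt,qt)
P=np.array([f(*p,.094) for p in [(210,77),(410,222),(252,429),(52,276)]]);a=P.mean(0)
print("hub",f(248,266,.045))
for n,q in (("ptr",pt),("ptrS",qt),("red cap",f(286,287,.106)),("red side",g(350,128,.10))):
    d=(q-a)[:2];print(n,np.linalg.norm(d),np.degrees(np.arctan2(d[1],d[0])))
    d=(q-A)[:2];print(n,np.linalg.norm(d),np.degrees(np.arctan2(d[1],d[0])))
E
```

```text
[[0.6544 0.1785 0.094 ]
 [0.5518 0.0453 0.094 ]
 [0.4204 0.147  0.094 ]
 [0.5227 0.2802 0.094 ]] axis [0.5373 0.1628 0.094 ] [0.11809106 0.11832804 0.11794396 0.11830763] [   7.67533611  -82.95740985 -172.33383508   97.11372576]
[[0.6555 0.1788 0.094 ]
 [0.5556 0.0456 0.094 ]
 [0.4234 0.1485 0.094 ]
 [0.5237 0.2809 0.094 ]] axis [0.5395 0.1635 0.094 ] [0.11694289 0.11898677 0.1171311  0.11852969] [   7.54503852  -82.24047132 -172.67827428   97.66980699]
ptr [0.38762991 0.12350827 0.009     ] [0.38918721 0.12832954 0.009     ]
hub [0.53475279 0.16162618 0.045     ]
ptr 0.15475994821526137 -165.30759695766548
ptr 0.157064187756788 -165.26606620991137
ptrS 0.15209066621158102 -166.91589410416756
ptrS 0.1543908646405799 -166.84966107855982
red cap 0.04816542682819776 -125.62245514791306
red cap 0.050030497426688046 -127.20737966163603
red side 0.0634422223894182 -98.8381944834287
red side 0.06449966194132287 -100.6747771552412
```

```bash
python3 - <<'E'
from h import *
c=dict(np.load("top0.npz")); s=dict(np.load("side0.npz"))
a=np.array([.538,.163])
for n,q in (("top",ray(c,175+286/4,140+285/4,.140)),("side",ray(s,195+350/4,195+120/4,.140))):
    d=q[:2]-a;print(n,q,np.linalg.norm(d),np.degrees(np.arctan2(d[1],d[0])))
E
```

```text
top [0.50478957 0.11703265 0.14      ] 0.05670917308768059 -125.84730651568383
side [0.50102156 0.13157836 0.14      ] 0.048525504599400186 -139.64448944830968
```

send_rows --increments '[[[0, 0, 0, 0, 0, -0.95], [0, 0, 0, 0, 0, -0.95], [0, 0, 0, 0, 0, -0.95], [0, 0, 0, 0, 0, -0.95], [0, 0, 0, 0, 0, -0.95], [0, 0, 0, 0, 0, -0.95], [0, 0, 0, 0, 0, -0.95], [0, 0, 0, 0, 0, -0.95]]]' --grip 1

```text
clock: 1.1
eef_pos: [0.1206, -0.4848, 0.2388]
tool_rot: [0.705, 0.709, 0.0, -0.001]
ft_force: [-0.3, -1.1, 0.0]
grip_width: 0.0002
```

Red is at about -128° and the front is at about -166°, so the table needs roughly 38° clockwise. I'll push the front peg towards +y.

send_rows --increments '[[[0.7, 0.37, 0, 0, 0, 0], [0.7, 0.37, 0, 0, 0, 0], [0.7, 0.37, 0, 0, 0, 0], [0.7, 0.37, 0, 0, 0, 0], [0.7, 0.37, 0, 0, 0, 0], [0.7, 0.37, 0, 0, 0, 0], [0.7, 0.37, 0, 0, 0, 0], [0.7, 0.37, 0, 0, 0, 0]]]'

```text
clock: 2.1
eef_pos: [0.269, -0.204, 0.2391]
tool_rot: [0.707, 0.707, 0.0, -0.0]
ft_force: [0.4, 0.5, -0.6]
grip_width: 0.0002
```

send_rows --increments '[[[0.7, 0.37, 0, 0, 0, 0], [0.7, 0.37, 0, 0, 0, 0], [0.7, 0.37, 0, 0, 0, 0], [0.7, 0.37, 0, 0, 0, 0], [0.7, 0.37, 0, 0, 0, 0], [0.7, 0.37, 0, 0, 0, 0], [0.7, 0.37, 0, 0, 0, 0], [0, 0, 0, 0, 0, 0]]]'

```text
clock: 3.1
eef_pos: [0.3991, 0.0414, 0.2388]
tool_rot: [0.706, 0.708, -0.0, -0.0]
ft_force: [-1.1, 0.5, 0.6]
grip_width: 0.0001
```

send_rows --increments '[[[0.44, 0.19, 0, 0, 0, 0], [0.44, 0.19, 0, 0, 0, 0], [0, 0, 0.65, 0, 0, 0], [0, 0, 0.65, 0, 0, 0], [0, 0, 0.65, 0, 0, 0], [0, 0, 0.65, 0, 0, 0], [0, 0, 0.6, 0, 0, 0], [0, 0, 0, 0, 0, 0]]]'

```text
clock: 4.1
eef_pos: [0.4147, 0.0822, 0.0774]
tool_rot: [0.708, 0.706, -0.003, -0.002]
ft_force: [-0.1, -0.1, -0.0]
grip_width: -0.0
```

```bash
python3 - <<'E'
from workcell import *
import cv2,numpy as np
c=camera("side"); i=c["color"][150:320,180:400,::-1]
cv2.imwrite("pics/side1.png",cv2.resize(i,None,fx=3.5,fy=3.5,interpolation=cv2.INTER_CUBIC)[:600])
E
```

```text
(no output)
```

View pics/side1.png

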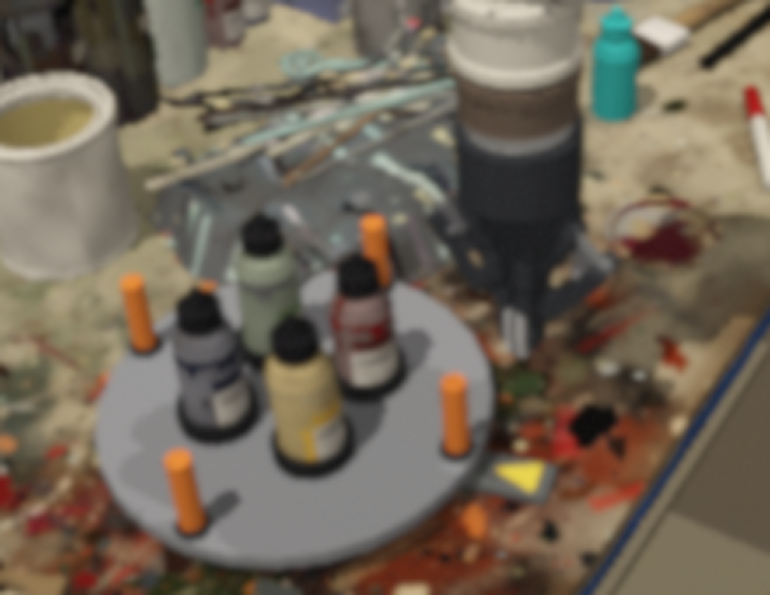

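The push needs more clearance between the gripper's inner linkage and the red bottle, so I'll yaw the tool 15° and raise it slightly. Next I'll work out the arc.

send_rows --increments '[[[0, 0, -0.12, 0, 0, -0.75], [0, 0, 0, 0, 0, -0.75], [0, 0, 0, 0, 0, 0]]]'

```text
clock: 4.53
eef_pos: [0.4186, 0.0835, 0.0869]
tool_rot: [0.61, 0.793, 0.001, 0.001]
ft_force: [0.5, -0.2, -0.3]
grip_width: 0.0
```

```bash
cat > plan.py <<'E'
from workcell import *
import numpy as np
from scipy.spatial.transform import Rotation as R
o=get_obs();p=o["eef_pos"];Q=R.from_quat(o["tool_rot"]).as_matrix()
yaw=np.degrees(np.arctan2(Q[1,0],Q[0,0]));print(p.round(4),yaw.round(1))
def rows(ang,yaws,off=.019):
    global p,yaw
    for a,y in zip(ang,yaws):
        t=np.radians(a);peg=np.array([.538,.163])+.118*np.array([np.cos(t),np.sin(t)])
        n=np.array([np.cos(np.radians(y)),np.sin(np.radians(y))])
        T=peg-off*n+.003*np.array([np.cos(t),np.sin(t)])
        d=T-p[:2];c,s=np.cos(np.radians(yaw)),np.sin(np.radians(yaw))
        print(a,y,T.round(4),"row",round((d[0]*c+d[1]*s)/.05,2),round((d[0]*s-d[1]*c)/.05,2),"az",round(-(y-yaw)/10,2))
        p=np.array([*T,0]);yaw=y
E
python3 - <<'E'
from plan import *
A=np.arange(-172.7,-212,-3.);rows(A,np.linspace(105,88,len(A)))
E
```

```text
[0.4186 0.0835 0.0869] 104.9
-172.7 105.0 [0.4229 0.1293] row 0.86 0.32 az -0.01
-175.7 103.6923076923077 [0.4218 0.1355] row 0.13 0.01 az 0.13
-178.7 102.38461538461539 [0.4211 0.1417] row 0.12 0.02 az 0.13
-181.7 101.07692307692308 [0.4207 0.1479] row 0.12 0.02 az 0.13
-184.7 99.76923076923077 [0.4206 0.1542] row 0.12 0.02 az 0.13
-187.7 98.46153846153847 [0.4209 0.1604] row 0.12 0.03 az 0.13
-190.7 97.15384615384616 [0.4215 0.1666] row 0.12 0.03 az 0.13
-193.7 95.84615384615384 [0.4224 0.1728] row 0.12 0.03 az 0.13
-196.7 94.53846153846153 [0.4236 0.1788] row 0.12 0.04 az 0.13
-199.7 93.23076923076923 [0.4252 0.1848] row 0.12 0.04 az 0.13
-202.7 91.92307692307692 [0.427  0.1907] row 0.12 0.04 az 0.13
-205.7 90.61538461538461 [0.4292 0.1965] row 0.11 0.05 az 0.13
-208.7 89.3076923076923 [0.4316 0.2021] row 0.11 0.05 az 0.13
-211.7 88.0 [0.4344 0.2076] row 0.11 0.05 az 0.13
```

send_rows --increments '[[[0.2, 0.08, 0.08, 0, 0, 0], [0.2, 0.08, 0, 0, 0, 0], [0.16, 0.06, 0, 0, 0, 0], [0.15, 0.05, 0, 0, 0, 0], [0.15, 0.05, 0, 0, 0, 0], [0.13, 0.01, 0, 0, 0, 0.13], [0.12, 0.02, 0, 0, 0, 0.13], [0.12, 0.02, 0, 0, 0, 0.13]]]'

```text
clock: 5.52
eef_pos: [0.4195, 0.148, 0.0812]
tool_rot: [0.636, 0.771, -0.0, -0.0]
ft_force: [-0.5, -0.3, 0.4]
grip_width: -0.0003
```

send_rows --increments '[[[0.12, 0.02, 0, 0, 0, 0.13], [0.12, 0.03, 0, 0, 0, 0.13], [0.12, 0.03, 0, 0, 0, 0.13], [0, 0, 0, 0, 0, 0]]]'

```text
clock: 6.02
eef_pos: [0.4213, 0.167, 0.0815]
tool_rot: [0.661, 0.75, 0.001, 0.0]
ft_force: [-0.1, 0.1, -0.2]
grip_width: -0.0005
```

```bash
cat > look.py <<'E'
from workcell import *
import cv2,numpy as np,sys
n=sys.argv[1];print(get_obs()["eef_pos"],get_obs()["ft_force"])
c=camera("side"); np.savez("s.npz",**c); a=cv2.resize(c["color"][195:315,195:350,::-1],None,fx=4,fy=4,interpolation=cv2.INTER_CUBIC)
cv2.imwrite(f"pics/side{n}.png",a)
c=camera("top"); np.savez("t.npz",**c); a=cv2.resize(c["color"][140:280,175:305,::-1],None,fx=4,fy=4,interpolation=cv2.INTER_CUBIC)
cv2.imwrite(f"pics/top{n}.png",a)
E
python3 look.py 2
```

```text
[0.42126336 0.16703426 0.08146353] [-0.0501596   0.11320901 -0.18417786]
```

View pics/side2.png

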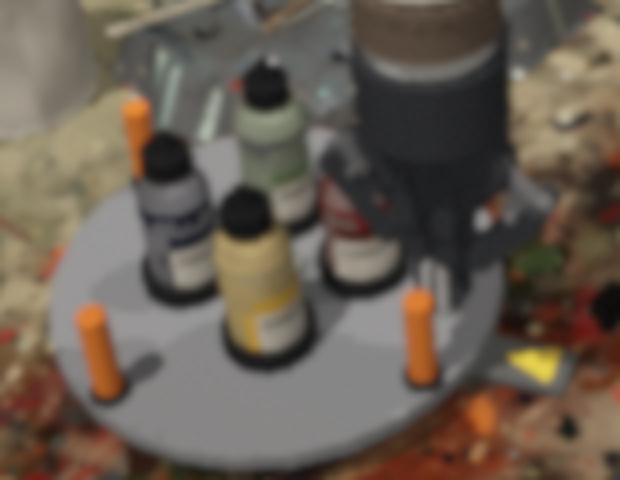

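View pics/top2.png

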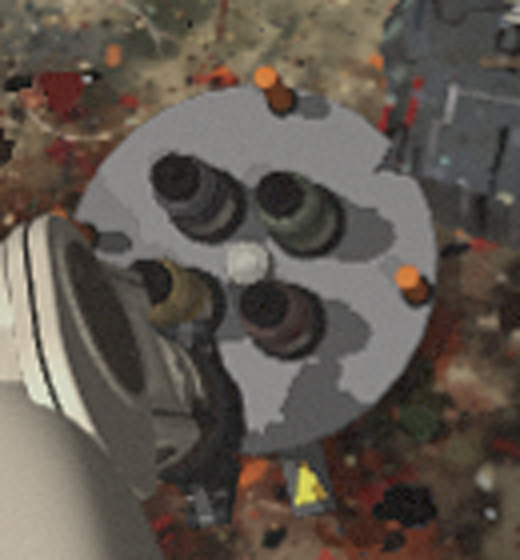

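The push is working. The front peg is now at crop (418,298) in the side view, the red bottle is clear of the linkage, and the force is low.

```bash
python3 - <<'E'
from h import *
c=dict(np.load("t.npz")); s=dict(np.load("s.npz"))
f=lambda u,v,h:ray(c,175+u/4,140+v/4,h)
g=lambda u,v,h:ray(s,195+u/4,195+v/4,h)
a=np.array([.538,.163])
for q in (f(266,77,.094),f(408,278,.094),g(420,298,.094),g(137,104,.094),g(92,314,.094)):
    d=q[:2]-a;print(q,np.linalg.norm(d),np.degrees(np.arctan2(d[1],d[0])))
E
python3 - <<'E'
from plan import *
A=np.arange(-192.7,-213,-2.);rows(A,np.linspace(97,88,len(A)))
E
```

```text
[0.65308896 0.14088501 0.094     ] 0.1171944637892728 -10.877123342414729
[0.51500787 0.04684895 0.094     ] 0.11840483861222811 -101.19696508353682
[0.4226493  0.18547339 0.094     ] 0.11751952060662725 168.9753621664568
[0.65497885 0.14064802 0.094     ] 0.11909518360309203 -10.817518676641825
[0.56034912 0.28012617 0.094     ] 0.1192393495603025 79.19711868827088
[0.4211 0.1666 0.0814] 97.2
-192.7 97.0 [0.4223 0.1707] row 0.08 0.03 az 0.02
-194.7 96.1 [0.423  0.1748] row 0.08 0.02 az 0.09
-196.7 95.2 [0.4238 0.1788] row 0.08 0.03 az 0.09
-198.7 94.3 [0.4248 0.1828] row 0.08 0.03 az 0.09
-200.7 93.4 [0.4259 0.1868] row 0.08 0.03 az 0.09
-202.7 92.5 [0.4272 0.1907] row 0.08 0.03 az 0.09
-204.7 91.6 [0.4286 0.1946] row 0.08 0.03 az 0.09
-206.7 90.7 [0.4301 0.1984] row 0.08 0.03 az 0.09
-208.7 89.8 [0.4318 0.2021] row 0.07 0.03 az 0.09
-210.7 88.9 [0.4336 0.2058] row 0.07 0.04 az 0.09
-212.7 88.0 [0.4355 0.2094] row 0.07 0.04 az 0.09
```

send_rows --increments '[[[0.08, 0.03, 0, 0, 0, 0.02], [0.08, 0.02, 0, 0, 0, 0.09], [0.08, 0.03, 0, 0, 0, 0.09], [0.08, 0.03, 0, 0, 0, 0.09], [0.08, 0.03, 0, 0, 0, 0.09], [0.08, 0.03, 0, 0, 0, 0.09], [0.08, 0.03, 0, 0, 0, 0.09], [0, 0, 0, 0, 0, 0]]]'

```text
clock: 7.12
eef_pos: [0.4288, 0.1956, 0.0814]
tool_rot: [0.697, 0.717, 0.001, 0.0]
ft_force: [0.2, 0.1, -1.1]
grip_width: -0.0001
```

send_rows --increments '[[[0.06, 0.02, 0, 0, 0, 0.07], [0.05, 0.02, 0, 0, 0, 0.06], [0.05, 0.03, 0, 0, 0, 0.06], [0.04, 0.02, 0, 0, 0, 0.05], [0.03, 0.02, 0, 0, 0, 0.03], [0, 0, 0, 0, 0, 0], [0, 0, 0, 0, 0, 0]]]'

```text
clock: 8.0
eef_pos: [0.4339, 0.2067, 0.0814]
tool_rot: [0.714, 0.7, 0.0, -0.0]
ft_force: [-0.1, -0.1, 0.0]
grip_width: -0.0003
```

```bash
python3 look.py 3
```

```text
[0.43389641 0.20670585 0.08138678] [-0.130955   -0.09438858  0.0037277 ]
```

View pics/side3.png

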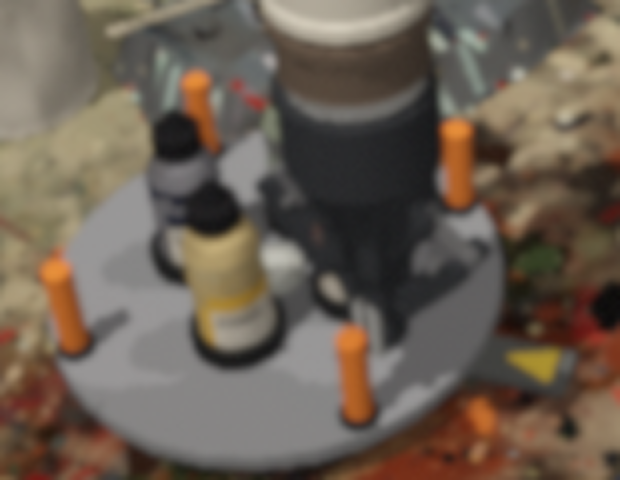

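View pics/top3.png

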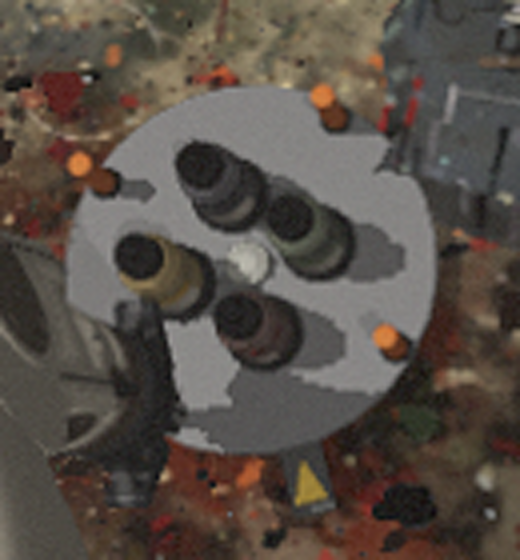

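```bash
python3 - <<'E'
from h import *
c=dict(np.load("t.npz")); s=dict(np.load("s.npz"))
f=lambda u,v,h:ray(c,175+u/4,140+v/4,h)
g=lambda u,v,h:ray(s,195+u/4,195+v/4,h)
a=np.array([.538,.163])
for q in (f(322,96,.094),f(385,336,.094),f(79,164,.094),g(352,334,.094),g(457,129,.094),g(197,78,.094),f(240,316,.140)):
    d=q[:2]-a;print(q,np.linalg.norm(d),np.degrees(np.arctan2(d[1],d[0])))
E
```

```text
[0.63872342 0.10331108 0.094     ] 0.11708106087659127 -30.651074028823516
[0.47776025 0.06186735 0.094     ] 0.11771423215600127 -120.78018102363421
[0.59739613 0.26498608 0.094     ] 0.11802144713559881 59.783714154031735
[0.43825916 0.22304455 0.094     ] 0.11641985185485525 148.95182167824868
[0.47809145 0.06425712 0.094     ] 0.11549541946022711 -121.24571640666205
[0.64003306 0.10334155 0.094     ] 0.11819422777128215 -30.31470903132637
[0.48627016 0.14533494 0.14      ] 0.05466288476792683 -161.14563910273557
```

send_rows --increments '[[[-0.06, -0.05, 0, 0, 0, 0], [-0.04, -0.2, 0, 0, 0, 0], [0, -0.2, -0.1, 0, 0, 0], [0, -0.2, -0.4, 0, 0, 0], [0, 0, -0.7, 0, 0, 0], [0, 0, -0.7, 0, 0, 0], [-0.3, 0, -0.6, 0, 0, 0], [-0.7, 0, -0.3, 0, 0, 0]]]'

```text
clock: 9.1
eef_pos: [0.4004, 0.1528, 0.2235]
tool_rot: [0.713, 0.701, 0.002, 0.001]
ft_force: [-0.1, -1.6, -0.7]
grip_width: 0.0001
```

send_rows --increments '[[[-0.7, 0, 0, 0, 0, 0], [-0.7, 0, 0, 0, 0, 0], [-0.7, 0, 0, 0, 0, 0], [-0.7, 0, 0, 0, 0, 0], [-0.7, 0, 0, 0, 0, 0], [-0.7, 0, 0, 0, 0, 0], [0, 0, 0, 0, 0, 0]]]'

```text
clock: 9.98
eef_pos: [0.3953, -0.0591, 0.2216]
tool_rot: [0.715, 0.699, 0.0, 0.0]
ft_force: [1.0, -0.5, -0.4]
grip_width: -0.0001
```

```bash
python3 look.py 4
```

```text
[ 0.39525799 -0.05907142  0.22156571] [ 1.02392065 -0.53488369 -0.40641853]
```

View pics/side4.png

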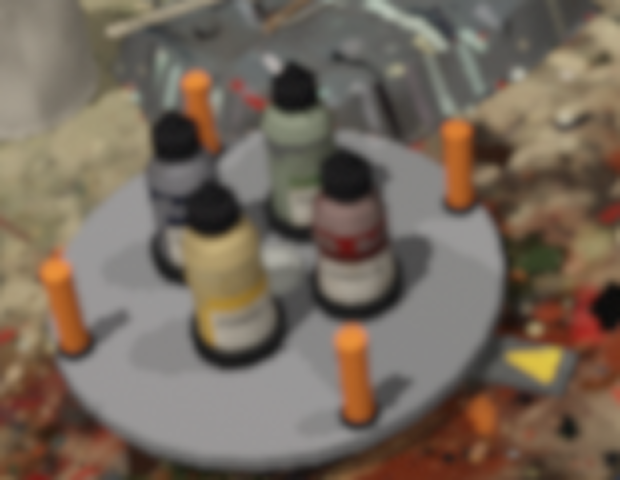

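View pics/top4.png

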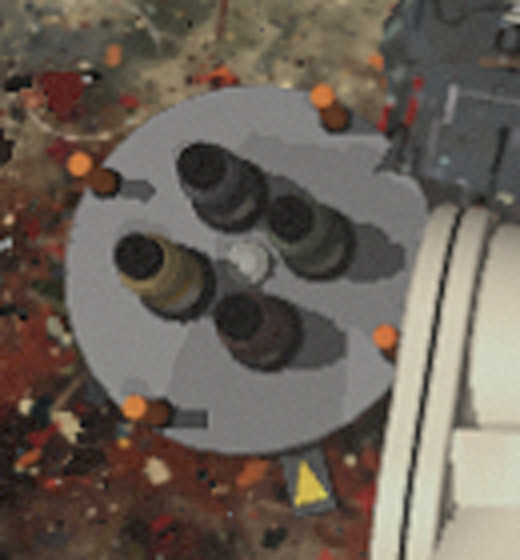

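The pegs did not move after release. The red well is at about -165.7° and the front is between -165.3° and -166.9°.

```bash
python3 -c "
from workcell import *
print(job_done())"
```

```text
the job is handed in; nothing more can be done
None
```

I turned the turntable about 38° clockwise by pushing its front peg with the closed fingers. Then I backed off, lifted clear and handed the job in at about 10 s of the 43 s allowed.

- **Alignment:** both cameras put the pegs where the red well must lie at about -165.7°. The arrowhead measured -165.3° from the top camera and -166.9° from the side camera. The allowance is about 12°.
- **Red bottle's cap:** measured directly it gave -161°, about 5° off. That is a coarser reading, and it is still within the allowance.
- **At rest:** the peg positions looked the same before and after I withdrew.
- **Bottles and force:** all four bottles stand upright in their wells. The force readings at the end of each move stayed under about 2 N.
- **Not rechecked:** I did not measure the markers and the tin lid again. The arm only passed above that side at tool height 0.22 m or more.

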